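Fit the drying post and hang the rinsed beaker on it

ROBOT

A 6-joint arm with a two-finger parallel gripper is mounted at the origin on the work surface. World frame = base frame: x ahead of the robot, y to its left, z up, the work surface at z = 0. Lengths are in m, angles in degrees, forces in N, time in s.
With the tool pointing down it reaches from about 0.3 to 0.95 m from the base axis. Payload 3.1 kg.
Tool frame: the origin (TCP) lies midway between the tips of the shut fingers; the grasp point (between the pads) lies 19 mm behind it; z points along the fingers, y is the line along which they close (so a half turn about z gives the same grasp; the last joint's range is limited). The gripper opens to 85 mm and grips with 20 to 120 N. Pads are 22 mm wide; open, the fingers measure 114 mm over their backs; the gripper's body (76 mm by 85 mm) begins 54 mm behind the grasp point. The pads swing forward as they close: fully open they stand 13 mm farther back than shut.
Start: joints at [69.23, 17.653, 93.61, -0, 68.738, -3.994], TCP at [0.18, 0.598, 0.231] pointing down, gripper open.
Joint ranges: [-175.34, 175.34], [-45.06, 112.39], [2.9, 150.54], [-68.45, 248.45], [3.09, 151.38], [-168.51, 168.51]. Speed limits (degrees/s): [159.86, 159.86, 180, 180, 180, 180].

INTERFACE

Orientations are given as [roll, pitch, yaw] about the fixed x, y, z axes, in that order (R = Rz(yaw) Ry(pitch) Rx(roll)).
In Python, from workcell import bot gives the robot as it stands. The module is installed in compiled form; this text tells all that it offers. Calls block until the motion is done:
- bot.move_pose(position, orientation): joint-space move of the TCP to a pose.
- bot.line_to(position, feed=0.15, rotation=None, stop_force=None): straight line of the TCP; rotation=None keeps the orientation; feed is the mean speed in m/s. With stop_force (N) it stops when the force on the tool has changed by that much, and returns True; else False.
- bot.set_joints(angles): joint-space move.
- bot.gripper_to(opening, newtons=None): finger opening in m; newtons is the grip in N (None keeps the last); returns when the fingers have stopped.
- bot.hold(seconds).
- bot.inverse_kinematics(position, orientation): joint angles nearest the present ones, or None.
- bot.get_obs(): the state.
- bot.snapshot(name): name is "scene" or "top" or "wrist"; returns the picture (384x512x3 uint8, blue, green, red); there is no depth.
- bot.get_calibration(name): a dict with "intrinsics" (3x3 intrinsics, pixels), "extrinsics" (4x4, takes a point from camera to world coordinates); the wrist camera has in their place "T_tool_cam" (4x4, takes a point from camera to tool coordinates, whose origin is the TCP and whose axes are the flange's). Camera axes: x right, y down, z forward; pixel columns grow to the right and rows downward; lengths in m; the calibration is good to about 2 mm. A picture is of the moment at which its call begins: read the wrist's pose just before it. get_calibration takes no time and is no camera call.
A pose or a line that the arm cannot do raises bot.PlanningError and nothing moves.
- bot.sign_off(): hands the job in; it is judged then, once.
Trained networks look in the newest picture that a camera, given by its name, has taken for a name from the list of things; names that differ only in an ending like _2 or _b are one class to them, and where a whole thing is asked for, a point or a joint stands for the part that bears it (a point fixed in the world has none). Each returns a list of dicts, best first, with "confidence" (0 to 1); they miss things now and then, are a little off and sometimes report something else, mostly with a low value. They report only what shows in the picture. A call takes as long as a camera call. They do not tell look-alikes from the thing itself.
- bot.recognise(camera, label): "xyz" ([x, y, z] in m, in the coordinates of the camera as it stood for that picture, good to about 4 mm: the middle of the surface that is visible of it).
- bot.outline_of(camera, label): "mask" (384x512 bool, what is visible of it).
- bot.mark_of(camera, label): "xyz" ([x, y, z] in m, in the coordinates of the camera as it stood for that picture, good to about 4 mm: a listed point, or the origin of a listed thing).
The state is a dict: "t": time; "qpos": joint angles; "joint_vel": joint speeds; "effort": joint torques, N m; "eef_pos": TCP position; "tcp_rot": TCP orientation; "contact_force": force on the tool from outside, world axes, zero at the start; "moment": the same for the moment, N m; "width": finger opening in m; "grip_force": force on a finger pad.
Only numpy, scipy, OpenCV 4.12 (cv2) and the standard library are available. Lean on these libraries where they do the work, as an engineer would, in place of code of your own. Each camera call takes 0.05 s, during which the arm holds its last target. There are 200 camera calls.

TASK

Get the drying stand ready and hang up the rinsed blue beaker: take the loose wooden post out of its grey storage block, lead its foot into the empty bore of the stand edge-first, leaning it clearly (about 10 degrees), then straighten it and slide it fully home and let go. Then pick up the blue beaker from its cradle, turn it mouth down above the post and lower it until its floor rests on the post's top, hanging straight, and let go; drop neither part, and leave the green beaker, the glue bottle and the pencil tub where they are.

Things in the scene. Friction and masses are not known exactly. Their poses are not given: they have to be found in the camera images.
- stand: Fixed drying stand: brown wooden block 110 (x) x 220 (y) x 50 high mm, origin at the centre of its underside on the table, z up. At its y = -65 mm stands a fixed post (24 mm diameter, 130 mm above the block, top at z = 180 mm) with the green beaker hung on it; at its y = +65 mm is the empty bore. Its position and yaw vary, but the bore's end is always nearer the robot than the green beaker's end.
- stand_bore (a point): Centre of the bore's mouth, level with the block's top (50 mm above the table), axes as the stand's. Round blind bore, 25.5 mm diameter, 40 mm deep, 1.5 mm chamfer at the mouth.
- holder: Fixed grey storage block 90 x 90 x 50 mm high, origin at the centre of its underside; a 35 mm wide round hole, 35 mm deep, in the middle of its top holds the loose post upright. It and the cradle stand left and right of the stand and may trade sides.
- post: Loose round post of light wood, 24 mm diameter, 170 mm long, about 55 g, both ends chamfered 1.5 mm; a thin red ring 40 to 44 mm from the foot shows how deep it goes. Origin at the centre of its foot, z along its length to the top. Starts upright in the holder, its foot 15 mm above the table. Seated in the bore, its foot is 40 mm below the mouth and its top 180 mm above the table.
- post_tip (a point): Centre of the post's top face, 170 mm along z from its foot, axes as the post's.
- cradle: Fixed low black cradle with two steel rails 12 mm in diameter and 100 mm long along its x, 44 mm apart (y = +-22 mm), rail tops 32.5 mm above the table; base plate 110 x 70 x 12 mm. Origin at the centre of its underside. The beaker lies on the rails, its axis along the cradle's x, 55 mm above the table.
- beaker: Loose blue plastic beaker, straight round tube closed at one end: 60 mm outer diameter, 54 mm inner, 120 mm long, 3 mm wall, 5 mm bottom, about 90 g. Origin at the centre of the outside of its bottom, z along its axis from the bottom to the open mouth. Starts on its side on the cradle, mouth pointing away from the robot (roughly +x).
- beaker_floor (a point): Centre of the beaker's inner floor, 5 mm along its z from the origin, axes as the beaker's. Comes to rest on post_tip when hung.
- hung_beaker: Green beaker, same size as the blue one, already hanging mouth down on the fixed post; origin at the centre of the outside of its bottom (now on top), z along the axis to the mouth (pointing down). Leave alone.
- glue: White glue bottle with a red cap, 60 mm diameter, 150 mm tall, standing beyond the work; origin at the centre of its underside. Leave alone.
- tub: Grey pencil tub, 80 mm diameter, 85 mm tall with pencils up to about 160 mm, standing beyond the work; origin at the centre of its underside. May trade places with the glue bottle. Leave alone.
Mind the look-alikes: they are no part of the job. There is more than one size of the beaker; the one meant has the size given above.

How it is judged (in metres and radians):
On the way, in this order (a step that is already met when the one before it is completed fails the run):
1. the post is lifted out of the storage block (height (world z) of post above 0.055 m), for 0.1 s.
2. the post's foot enters the bore edge-first, leaning over 0.07 rad (horizontal distance between post and stand_bore below 0.009 m and z of post in the frame of stand_bore below 0.0015 m and angle between post's own z axis and vertical above 0.07 rad), for 0.05 s.
3. the post is straight, fully home in the bore and let go (z of post in the frame of stand_bore below -0.036 m and horizontal distance between post and stand_bore below 0.004 m and angle between post's own z axis and vertical below 0.06 rad and contact force between the fingers and post below 0.1 N), for 0.2 s.
4. the blue beaker is mouth down above the seated post (angle between beaker's own z axis and vertical above 2.7 rad and horizontal distance between beaker_floor and post_tip below 0.04 m and z of beaker_floor in the frame of post_tip above 0.04 m), for 0.1 s.
At the end, for the whole second after the job is handed in: Post at least 36 mm deep in the bore, within 0.06 rad of upright; blue beaker hung on it mouth down, within 0.17 rad of straight, floor within 5 mm above the post top and 14 mm sideways; all let go and at rest; green beaker within 12 mm, bottle and tub within 30 mm of their starts (z of post in the frame of stand_bore below -0.036 m and horizontal distance between post and stand_bore below 0.004 m and angle between post's own z axis and vertical below 0.06 rad and angle between each of beaker, hung_beaker's own z axis and vertical above 2.97 rad and horizontal distance between beaker_floor and post_tip below 0.014 m and distance between beaker_floor and post_tip below 0.016 m and z of beaker_floor in the frame of post_tip below 0.005 m and linear speed of beaker below 0.05 m/s and linear speed of post below 0.02 m/s and distance of hung_beaker from where it was at the start of the episode below 0.012 m and distance of each of glue, tub from where it was at the start of the episode below 0.03 m); the robot touches nothing.
It fails at once if the blue beaker is dropped (moves faster than 0.6 m/s while not held) (linear speed of beaker above 0.6 m/s and contact force between the fingers and beaker below 0.05 N).
It fails at once if the post is dropped (moves faster than 0.6 m/s while not held) (linear speed of post above 0.6 m/s and contact force between the fingers and post below 0.05 N).
It fails at once if the green beaker is knocked (moved more than 20 mm) (distance of hung_beaker from where it was at the start of the episode above 0.02 m).
It fails at once if the glue bottle is knocked (moved more than 30 mm) (distance of glue from where it was at the start of the episode above 0.03 m).
It fails at once if the pencil tub is knocked (moved more than 30 mm) (distance of tub from where it was at the start of the episode above 0.03 m).
It also fails if it takes over 72 s, if anything falls off the work surface, if the arm or the gripper's body presses on something with over 40 N, if the wrist force passes 120 N, or if a joint passes its speed limit or range.

## Working session

There is one attempt and no reset: what is moved stays moved. The work goes in short steps, each a Python script; the robot and the scene stay as the last script left them, time stands still between calls to the robot, and variables do not carry over. Pictures are saved under pics/ and viewed, at most 10 in all, crops included, and the job is handed in when it is done.

```bash
mkdir -p pics
cat > h.py <<'E'
import numpy as np, cv2
from workcell import bot
def snap(c,name=None):
    im=np.asarray(bot.snapshot(c))
    if name: cv2.imwrite(f'pics/{name}.png',im)
    return im
def proj(c,p):
    k=bot.get_calibration(c);K=np.array(k['intrinsics']);E=np.linalg.inv(np.array(k['extrinsics']))
    q=E[:3,:3]@np.asarray(p)+E[:3,3];u=K@q;return u[:2]/u[2]
def world(c,p):
    E=np.array(bot.get_calibration(c)['extrinsics']);return E[:3,:3]@np.asarray(p)+E[:3,3]
def ray(c,uv,z):
    k=bot.get_calibration(c);K=np.array(k['intrinsics']);E=np.array(k['extrinsics'])
    d=E[:3,:3]@np.linalg.inv(K)@np.array([uv[0],uv[1],1.]);o=E[:3,3];return o+d*(z-o[2])/d[2]
E
python3 - <<'E'
from h import *
np.set_printoptions(precision=4,suppress=True)
a=snap('scene','scene0');b=snap('top','top0')
for c in('scene','top'):
    print(c,np.array(bot.get_calibration(c)['extrinsics'])[:3,3])
    for n in('stand','stand_bore','holder','post','post_tip','cradle','beaker','beaker_floor','hung_beaker','glue','tub'):
        print(n,[(round(r['confidence'],2),world(c,r['xyz']).round(4),proj(c,world(c,r['xyz'])).round()) for r in bot.mark_of(c,n)])
print(bot.get_obs())
E
```

```text
scene [1.2604 0.5709 0.9715]
stand [(0.71, array([ 0.4469, -0.3338,  0.0558]), array([218., 162.]))]
stand_bore [(0.81, array([ 0.5658, -0.037 ,  0.053 ]), array([260., 224.])), (0.68, array([ 0.4485, -0.3346,  0.0524]), array([218., 163.])), (0.22, array([ 0.6201, -0.0027,  0.004 ]), array([256., 251.]))]
holder [(0.97, array([0.4806, 0.2911, 0.0032]), array([372., 279.]))]
post [(0.6, array([0.4786, 0.2931, 0.0135]), array([373., 277.]))]
post_tip [(0.84, array([0.476 , 0.2908, 0.1815]), array([385., 232.]))]
cradle [(0.82, array([ 0.5058, -0.3182,  0.001 ]), array([210., 185.]))]
beaker [(0.94, array([ 0.3293, -0.3346,  0.0413]), array([242., 151.])), (0.9, array([ 0.5421, -0.5818,  0.0393]), array([151., 149.])), (0.88, array([ 0.4489, -0.3323,  0.0522]), array([218., 164.])), (0.71, array([ 0.5631, -0.0392,  0.0522]), array([260., 223.]))]
beaker_floor [(0.68, array([ 0.5378, -0.5681,  0.0414]), array([154., 149.])), (0.65, array([ 0.3208, -0.3379,  0.0403]), array([243., 150.])), (0.56, array([ 0.4483, -0.3324,  0.06  ]), array([218., 162.]))]
hung_beaker [(0.59, array([0.6771,
[... 1039 characters left out ...]
330., 238.]))]
hung_beaker [(0.69, array([0.6762, 0.0298, 0.1894]), array([218., 158.]))]
glue [(0.59, array([ 0.7517, -0.2328,  0.0011]), array([299., 152.]))]
tub [(0.61, array([0.7431, 0.2044, 0.0038]), array([173., 152.]))]
{'t': 1.2, 'qpos': array([69.2326, 17.6524, 93.6098,  0.0003, 68.7375, -3.9947]), 'joint_vel': array([ 0.0014,  0.0621,  0.0043, -0.0323, -0.0847,  0.0346]), 'effort': array([  0.0002, -41.5302, -27.7074,   0.0001,   0.001 ,   0.    ]), 'eef_pos': array([0.1804, 0.5984, 0.2313]), 'tcp_rot': array([179.9997,  -0.0003, 163.2272]), 'contact_force': array([0.6748, 0.7655, 0.0305]), 'moment': array([0.0246, 0.0404, 0.0221]), 'grip_force': 0.0, 'width': 0.08506257312502112}
```

View pics/scene0.png

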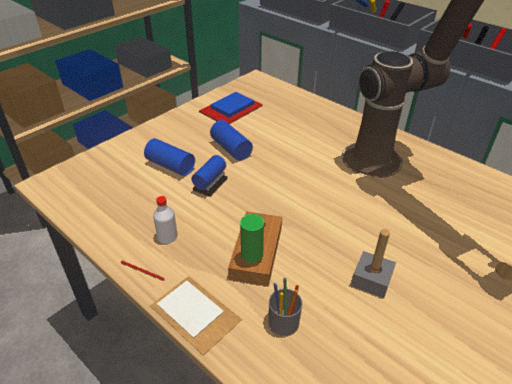

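View pics/top0.png

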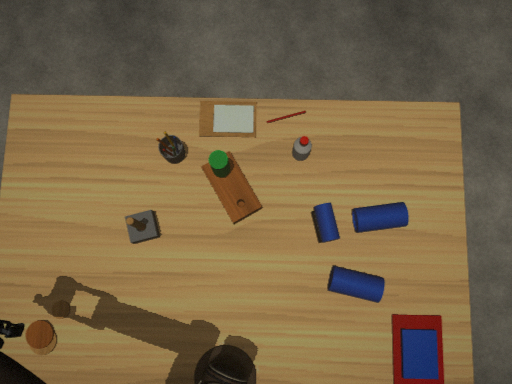

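The scene view shows three blue tubes: (209,173) on the black cradle, (231,140), and (169,157). In the top view they are at (326,222), (356,283) and (380,217). There is also a blue block on a red book at (233,104). The one on the cradle is smaller and is the described beaker; the other two lie on the bare table. Next I'll check closely with the wrist camera.

```bash
cat >> h.py <<'E'
from scipy.spatial.transform import Rotation as Ro
def tcp():
    o=bot.get_obs();T=np.eye(4);T[:3,:3]=Ro.from_euler('xyz',o['tcp_rot'],degrees=True).as_matrix();T[:3,3]=o['eef_pos'];return T
def wcam(): return tcp()@np.array(bot.get_calibration('wrist')['T_tool_cam'])
def wmark(lbl,name=None):
    """one wrist picture, world positions of labels, list per label"""
    T=wcam();snap('wrist',name)
    return {l:[(round(r['confidence'],2),(T[:3,:3]@r['xyz']+T[:3,3]).round(4)) for r in bot.mark_of('wrist',l)] for l in lbl}
E
python3 - <<'E'
from h import *
np.set_printoptions(precision=4,suppress=True)
print(np.array(bot.get_calibration('wrist')['T_tool_cam']),np.array(bot.get_calibration('wrist')['intrinsics']))
bot.move_pose([0.44,0.27,0.36],[180,0,31])
print(wmark(['post_tip','post','holder'],'w_post'))
bot.move_pose([0.52,-0.04,0.36],[180,0,-4])
print(wmark(['stand_bore','stand','hung_beaker'],'w_bore'))
bot.move_pose([0.44,-0.30,0.36],[180,0,-34])
print(wmark(['beaker','beaker_floor','cradle'],'w_beak'))
print(bot.get_obs()['t'],bot.get_obs()['qpos'])
P=[cv2.imread(f'pics/w_{n}.png') for n in('post','bore','beak')]
cv2.imwrite('pics/w3.png',np.vstack([np.hstack([cv2.resize(p,(400,300)) for p in P[:2]]),np.hstack([cv2.resize(P[2],(400,300))]*2)]))
E
```

```text
[[ 0.0003 -0.9512 -0.3085  0.0791]
 [ 1.      0.0001  0.0005  0.0004]
 [-0.0004 -0.3085  0.9512 -0.1436]
 [ 0.      0.      0.      1.    ]] [[342.7414   0.     250.7301]
 [  0.     342.7414 187.6527]
 [  0.       0.       1.    ]]
{'post_tip': [(0.85, array([0.4769, 0.2909, 0.187 ]))], 'post': [(0.94, array([0.477 , 0.2901, 0.0167]))], 'holder': [(0.59, array([0.4821, 0.2902, 0.002 ]))]}
{'stand_bore': [(0.62, array([ 0.5633, -0.0372,  0.0528]))], 'stand': [(0.57, array([0.6191, 0.0015, 0.0006]))], 'hung_beaker': []}
{'beaker': [(0.85, array([ 0.3202, -0.3356,  0.0385])), (0.77, array([ 0.4442, -0.3331,  0.0542]))], 'beaker_floor': [(0.82, array([ 0.4492, -0.3325,  0.0562])), (0.55, array([ 0.3233, -0.3406,  0.0424]))], 'cradle': []}
5.6833 [-38.8327   1.9509  97.0673   0.0159  80.9785  85.0258]
```

View pics/w3.png

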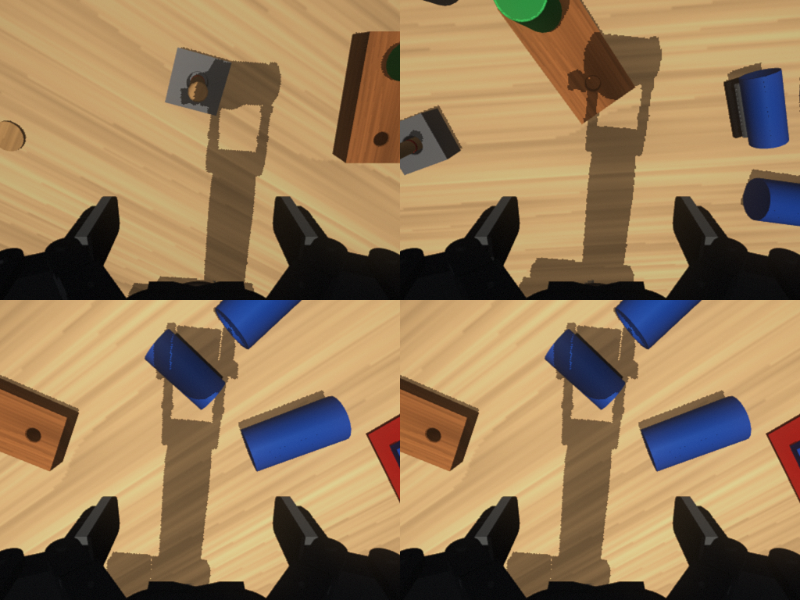

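```bash
cat >> h.py <<'E'
def wray(T,uv,z):
    K=np.array(bot.get_calibration('wrist')['intrinsics'])
    d=T[:3,:3]@np.linalg.inv(K)@np.array([uv[0],uv[1],1.]);o=T[:3,3];return o+d*(z-o[2])/d[2]
def wproj(T,p):
    K=np.array(bot.get_calibration('wrist')['intrinsics']);q=T[:3,:3].T@(np.asarray(p)-T[:3,3]);u=K@q;return u[:2]/u[2]
E
python3 - <<'E'
from h import *
np.set_printoptions(precision=4,suppress=True)
def masks(lbl,T,z,name):
    for r in bot.outline_of('wrist',lbl):
        m=np.asarray(r['mask']).astype(np.uint8);c=max(cv2.findContours(m,0,2)[0],key=cv2.contourArea)[:,0]
        w=np.array([wray(T,p,z)[:2] for p in c],np.float32)*1000
        print(lbl,round(r['confidence'],2),'minrect mm',cv2.minAreaRect(w),'px',c.mean(0))
        np.save(f'pics/{name}_{int(c.mean(0)[0])}.npy',m)
T=wcam();masks('beaker',T,0.055,'beak')
bot.move_pose([0.595,-0.040,0.27],[180,0,-4])
T=wcam();print(wmark(['stand_bore'],'w_bore2'));pb=wproj(T,[.5635,-.038,.05]);np.save('pics/Tb.npy',T)
bot.move_pose([0.478,0.291,0.30],[180,0,31])
T=wcam();print(wmark(['post_tip','post'],'w_post2'));pp=wproj(T,[.4775,.291,.185]);np.save('pics/Tp.npy',T)
masks('post',T,0.185,'post')
print(pb,pp,bot.get_obs()['t'])
def crop(n,p,s=50):
    im=cv2.imread(f'pics/{n}.png');x,y=p.astype(int);x=np.clip(x,s,511-s);y=np.clip(y,s,383-s);print(n,x-s,y-s);return cv2.resize(im[y-s:y+s,x-s:x+s],(390,390),interpolation=cv2.INTER_CUBIC)
b=cv2.imread('pics/w_beak.png')
cv2.imwrite('pics/crops.png',np.hstack([crop('w_bore2',pb),crop('w_post2',pp)]))
cv2.imwrite('pics/beakcrop.png',cv2.resize(b[10:160,150:350],(800,600),interpolation=cv2.INTER_CUBIC))
E
```

```text
beaker 0.83 minrect mm ((497.78912353515625, -447.25830078125), (127.0967025756836, 68.07423400878906), 56.14712905883789) px [312.6897  33.1034]
beaker 0.8 minrect mm ((502.95367431640625, -318.13055419921875), (128.12188720703125, 60.862300872802734), 14.115675926208496) px [233.3553  88.5789]
beaker 0.79 minrect mm ((309.3661804199219, -419.75860595703125), (181.2744598388672, 87.61170959472656), 77.63947296142578) px [373.7468 170.7131]
{'stand_bore': [(0.26, array([ 0.4447, -0.3377,  0.056 ]))]}
{'post_tip': [(0.9, array([0.4774, 0.2909, 0.1854])), (0.2, array([0.4761, 0.2908, 0.0198]))], 'post': [(0.58, array([0.4771, 0.289 , 0.0207]))]}
post 0.98 minrect mm ((489.4765930175781, 298.90350341796875), (48.709510803222656, 22.906274795532227), 30.932838439941406) px [248.5263 166.1404]
[250.329  181.8107] [249.3015 183.0056] 8.5583
w_bore2 200 131
w_post2 199 133
```

View pics/crops.png

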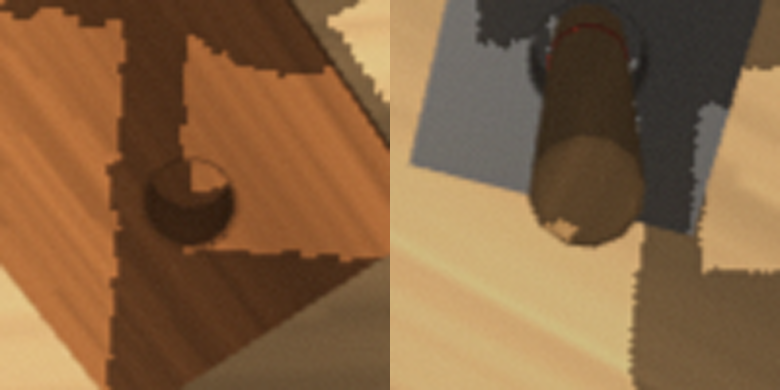

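View pics/beakcrop.png

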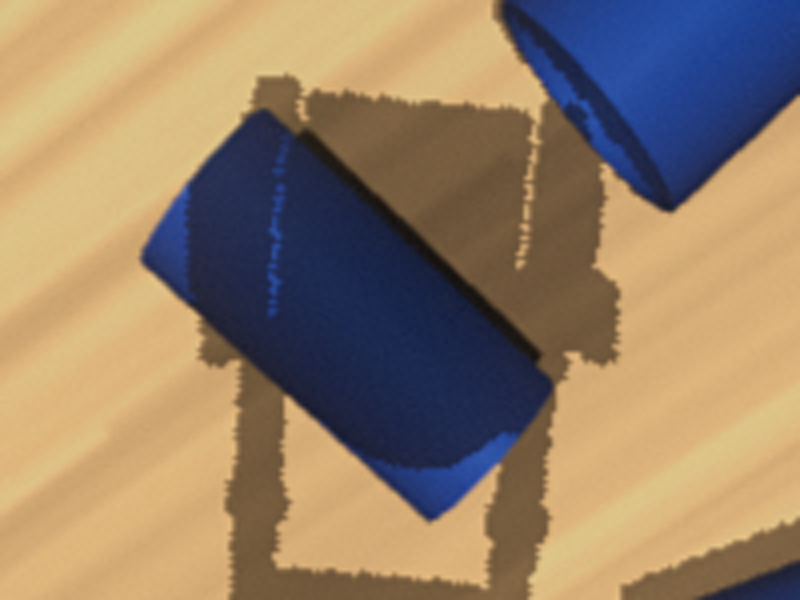

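The crops confirm the choice. The bore mouth is centred at wrist pixel (248.7,182.8) and the post top at (249.4,182.0). The cradle beaker measures about 61 mm wide with its closed end toward the robot, while the others are 88 mm or wider, or lie on bare table.

```bash
cat >> h.py <<'E'
H=0.111
BZ=0.05
def post_pose(foot,th,yaw,h=H):
    y=np.radians(yaw);t=np.radians(th);r=np.array([np.cos(y),np.sin(y),0])
    ax=-np.sin(t)*r+np.array([0,0,np.cos(t)])
    return list(np.asarray(foot)+h*ax),[180,-th,yaw]
E
python3 - <<'E'
from h import *
np.set_printoptions(precision=4,suppress=True)
tip=wray(np.load('pics/Tp.npy'),(249.4,182.0),.185);bore=wray(np.load('pics/Tb.npy'),(248.7,182.8),.05)
print(tip,bore);np.save('pics/bore.npy',bore)
# circle sizes check
bot.line_to([tip[0],tip[1],0.126],feed=0.12,stop_force=10) and print('CONTACT')
print(bot.get_obs()['eef_pos'])
bot.gripper_to(0.0,50)
o=bot.get_obs();print(o['width'],o['grip_force'],o['eef_pos'],o['t'])
bot.line_to([tip[0],tip[1],0.126+0.095],feed=0.12)
f=bore+[0,0,0.035];p,r=post_pose(f,10,-4)
bot.move_pose(p,r)
o=bot.get_obs();print(o['width'],o['eef_pos'],o['t'],o['contact_force'],o['qpos'])
for c in('scene','wrist'):
    im=snap(c,'pre_'+c)
    if c=='scene': u=proj(c,bore).astype(int);cv2.imwrite('pics/prec.png',cv2.resize(im[u[1]-90:u[1]+30,u[0]-80:u[0]+80],(800,600)))
print([world('scene',x['xyz']) for x in bot.mark_of('scene','post')],'expect',f)
E
```

```text
[0.4783 0.2914 0.185 ] [ 0.5625 -0.0361  0.05  ]
[0.479  0.2917 0.1269]
0.022368865699443092 48.954825326800346 [0.4785 0.2915 0.1263] 10.75
0.02283155469943437 [ 0.5434 -0.034   0.1943] 12.95 [-0.1564 -0.0981 -1.4172] [ -8.6608   5.3396 113.6833   1.0873  51.0243  84.6827]
[array([ 0.562 , -0.037 ,  0.0849]), array([ 0.5331, -0.034 ,  0.2497])] expect [ 0.5625 -0.0361  0.085 ]
```

View pics/prec.png

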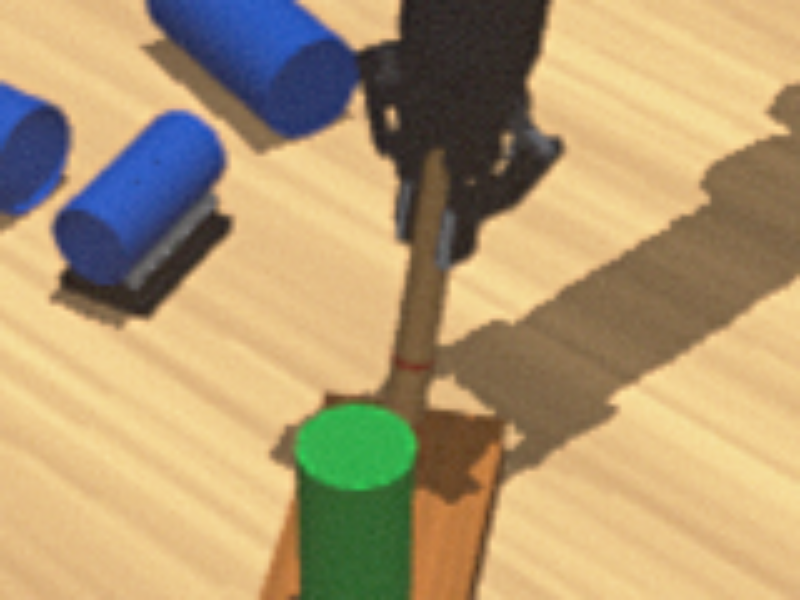

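The post is held and leans about 10°, with its foot over the bore just behind the green beaker (crop pixel about 400,400). It agrees with the expected position, so I'll insert it.

Run:
```python
from h import *
np.set_printoptions(precision=4,suppress=True)
b=np.load('pics/bore.npy');y=np.radians(-4);r=np.array([np.cos(y),np.sin(y),0])
def foot():
    T=tcp();return T[:3,3]+T[:3,2]*H-b
def rep(s):
    o=bot.get_obs();print(s,'foot-bore mm',foot()*1000,'F',o['contact_force'],'rpy',o['tcp_rot'],'w',round(o['width'],4),'t',round(o['t'],2))
bot.hold(0.2);rep('start')
def go(off,z,th,feed,sf):
    p,R=post_pose(b+off*r+[0,0,z],th,-4);return bot.line_to(p,feed=feed,rotation=R,stop_force=sf)
print(go(0.0005,0.008,10,0.06,None))
print(go(0.0005,-0.003,10,0.02,5));bot.hold(0.1);rep('in')
```

```text
start foot-bore mm [ 0.1647  0.7444 35.0647] F [ 0.4529 -0.5719 -0.7205] rpy [-179.9991  -10.0058   -3.924 ] w 0.0231 t 13.3
False
False
in foot-bore mm [ 0.6042 -0.0446 -2.9031] F [ 0.2121  0.4775 -1.3198] rpy [179.9994 -10.0091  -3.9978] w 0.0229 t 14.7
```

```bash
cat > ins.py <<'E'
from h import *
np.set_printoptions(precision=2,suppress=True)
b=np.load('pics/bore.npy');y=np.radians(-4);r=np.array([np.cos(y),np.sin(y),0])
def foot():
    T=tcp();return T[:3,3]+T[:3,2]*H-b
def rep(s):
    o=bot.get_obs();print(s,'foot-bore mm',foot()*1000,'F',o['contact_force'],'w',round(o['width'],4),'t',round(o['t'],2))
def go(off,z,th,feed,sf):
    p,R=post_pose(b+off*r+[0,0,z],th,-4);return bot.line_to(p,feed=feed,rotation=R,stop_force=sf)
E
python3 - <<'E'
from ins import *
for th in(6.5,3,0):
    print(th,go(0.0002,-0.003,th,0.02,12));rep('')
print(go(0,-0.012,0,0.02,12));bot.hold(.1);rep('12mm')
E
```

```text
6.5 False
 foot-bore mm [ 0.17  0.01 -3.16] F [-0.22 -0.14 -0.53] w 0.023 t 15.18
3 False
 foot-bore mm [-0.23  0.08 -3.31] F [-0.34 -0.25 -0.81] w 0.0227 t 15.67
0 False
 foot-bore mm [-0.16  0.05 -3.24] F [-0.23  0.4   0.18] w 0.0224 t 16.11
False
12mm foot-bore mm [  0.09  -0.02 -11.92] F [ 0.58  0.31 -1.54] w 0.0225 t 16.81
```

Going in freely, with no wall contact.

Run:
```python
from ins import *
print(go(0,-0.036,0,0.04,12));rep('36')
print(go(0,-0.043,0,0.015,8));bot.hold(.1);rep('home')
bot.gripper_to(0.06);bot.hold(.2);rep('open')
p=bot.get_obs()['eef_pos'];bot.gripper_to(0.085);bot.line_to([p[0],p[1],0.30],feed=0.15)
rep('up')
for c in('scene','top'):
    snap(c,'seat_'+c);u=[(n,x['confidence'],world(c,x['xyz'])*1000) for n in('post','post_tip') for x in bot.mark_of(c,n)];print(u)
print(b*1000)
u=proj('scene',b).astype(int);im=cv2.imread('pics/seat_scene.png');cv2.imwrite('pics/seatc.png',cv2.resize(im[u[1]-80:u[1]+40,u[0]-80:u[0]+80],(800,600)))
```

```text
False
36 foot-bore mm [ -0.1   -0.   -36.08] F [ 0.54  0.02 -0.84] w 0.0232 t 17.56
True
home foot-bore mm [  0.68  -0.11 -39.73] F [-0.77  0.06  4.93] w 0.0229 t 18.02
open foot-bore mm [ -0.77   0.11 -40.98] F [-0.51  0.1   0.65] w 0.0598 t 18.67
up foot-bore mm [ -1.81   0.25 137.64] F [-0.78 -0.02  0.45] w 0.0849 t 20.39
[('post_tip', 0.7, array([563.81, -36.12, 180.12]))]
[('post', 0.42, array([563.81, -37.72,  14.38])), ('post_tip', 0.49, array([561.31, -38.92, 181.42]))]
[562.48 -36.11  50.  ]
```

View pics/seatc.png

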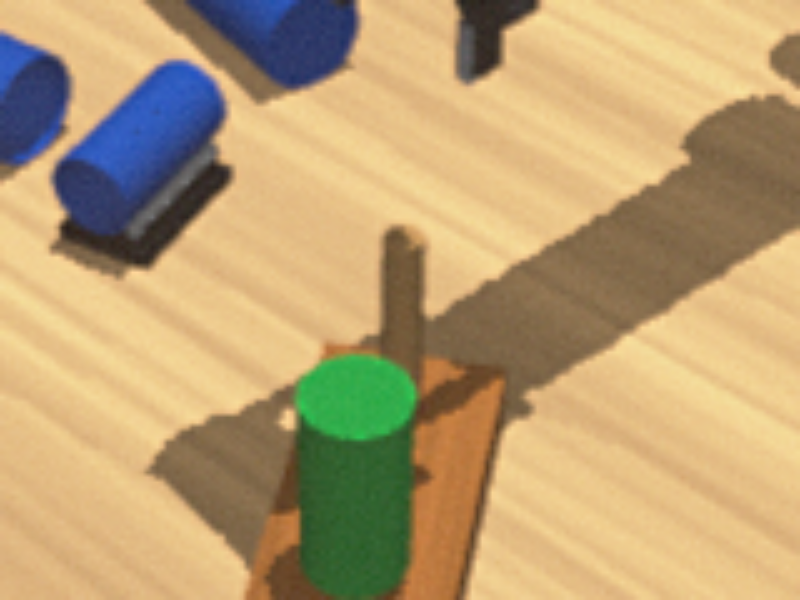

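The post is seated and upright: its tip reads z = 180 mm and sits over the bore. Next I'll plan the beaker: grip it at 45° near the closed end, then a half turn of the wrist brings the mouth down.

```bash
cat >> h.py <<'E'
A=np.radians(45);S=0.025;OFF=0.026
def bpose(bottom,zb,u,sg,back=0.):
    zb=np.asarray(zb,float);u=np.asarray(u,float);d=np.cos(A)*zb-np.sin(A)*u;y=sg*np.cross(zb,u);x=np.cross(y,d)
    R=Ro.from_matrix(np.c_[x,y,d]).as_euler('xyz',degrees=True)
    return list(np.asarray(bottom)+S*zb+(OFF-back)*d),list(R)
def az(a): a=np.radians(a);return np.array([np.cos(a),np.sin(a),0])
Z=np.array([0,0,1.])
BA=14.1;BB=np.array([.503,-.318,.055])-0.06*az(BA)
TIP=np.array([.5625,-.0365,.18])
E
python3 - <<'E'
from h import *
np.set_printoptions(precision=1,suppress=True)
for sg in(1,-1):
    for nm,a in [('pre',(BB,az(BA),Z,sg,.1)),('grasp',(BB,az(BA),Z,sg)),('lift',(BB+.25*Z,az(BA),Z,sg))]+[(f'{n}{phi}',(TIP+h*Z,-Z,-az(phi),sg)) for phi in(-40,-20,-4,20) for n,h in(('above',.15),('hang',.005))]:
        q=bot.inverse_kinematics(*bpose(*a));print(sg,nm,None if q is None else np.array(q))
E
```

```text
1 pre [-68.6  18.1 124.6  63.   52.  -40.2]
1 grasp [-59.8  28.8 121.5  75.2  44.7 -47.4]
1 lift [-59.8   2.  116.7  52.2  59.2 -11.3]
1 above-40 [  7.3  -3.7 122.3 -53.   40.6  -7.2]
1 hang-40 None
1 above-20 [ -1.5  -9.6 127.5 -35.8  22.6 -43. ]
1 hang-20 None
1 above-4 [ -10.5  -11.4  128.9   14.9   18.2 -108.8]
1 hang-4 [-10.5   5.5 134.7 137.4   6.8 127.7]
1 above20 [ -22.7   -7.8  126.    51.8   37.6 -168.2]
1 hang20 [-22.7   8.3 131.5  82.8  28.9 155.1]
-1 pre [-68.6  18.1 124.6  63.   52.  139.8]
-1 grasp [-59.8  28.8 121.5  75.2  44.7 132.6]
-1 lift None
-1 above-40 None
-1 hang-40 None
-1 above-20 [ -1.5  -9.6 127.5 -35.8  22.6 137. ]
-1 hang-20 None
-1 above-4 [-10.5 -11.4 128.9  14.9  18.2  71.2]
-1 hang-4 [-10.5   5.5 134.7 137.4   6.8 -52.3]
-1 above20 [-22.7  -7.8 126.   51.8  37.6  11.8]
-1 hang20 [-22.7   8.3 131.5  82.8  28.9 -24.9]
```

Run:
```python
from h import *
np.set_printoptions(precision=1,suppress=True)
sg=-1;M=np.array([.47,-.22,.33])
for nm,a in [('lift',(BB+h*Z,az(BA),Z,sg)) for h in(.1,.15,.2)]+[(f'{n}{phi}',(p,-Z,-az(phi),sg)) for phi in(10,20,30,45) for n,p in(('mid',M),('above',TIP+.15*Z),('hang',TIP+.003*Z))]:
    q=bot.inverse_kinematics(*bpose(*a));print(nm,None if q is None else np.array(q))
```

```text
lift [-59.8  16.4 121.6  64.3  49.  148.5]
lift [-59.8  10.9 120.6  59.6  52.  155.8]
lift [-59.8   6.1 119.   55.6  55.5 162.6]
mid10 [-50.5  -9.7 127.6  53.1  50.3  -1.7]
above10 [-18.2 -10.1 127.9  44.9  28.2  28. ]
hang10 [-18.2   6.8 133.6  95.   19.6 -26.1]
mid20 [-52.6  -5.6 124.   52.3  58.5 -10.2]
above20 [-22.7  -7.8 126.   51.8  37.6  11.8]
hang20 [-22.7   8.5 131.5  83.4  28.8 -25.5]
mid30 [-53.7  -1.3 120.1  50.3  65.9 -17.3]
above30 [-26.1  -4.6 123.2  53.6  46.8   0.7]
hang30 [-26.1  10.9 128.5  74.7  37.5 -27.4]
mid45 [-53.5   5.  113.6  46.2  75.8 -26.3]
above45 [-29.1   1.  117.7  52.2  59.3 -11.4]
hang45 [-29.1  15.3 122.6  64.1  49.1 -31.5]
```

Run:
```python
from h import *
np.set_printoptions(precision=3,suppress=True)
sg=-1
bot.move_pose(*bpose(BB,az(BA),Z,sg,.16))
p,R=bpose(BB,az(BA),Z,sg)
print('contact',bot.line_to(p,feed=0.1,rotation=R,stop_force=6))
bot.hold(.1);o=bot.get_obs();print(o['eef_pos'],p,o['contact_force'],o['t'])
im=snap('scene','bg');u=proj('scene',BB).astype(int)
cv2.imwrite('pics/bgc.png',np.hstack([cv2.resize(im[u[1]-60:u[1]+60,u[0]-60:u[0]+60],(400,400)),cv2.resize(snap('wrist'),(400,400))]))
```

```text
contact False
[ 0.487 -0.323  0.037] [np.float64(0.48688535951619744), np.float64(-0.32204771791485964), np.float64(0.03661522368914977)] [0.57  0.216 0.339] 24.0417
```

View pics/bgc.png

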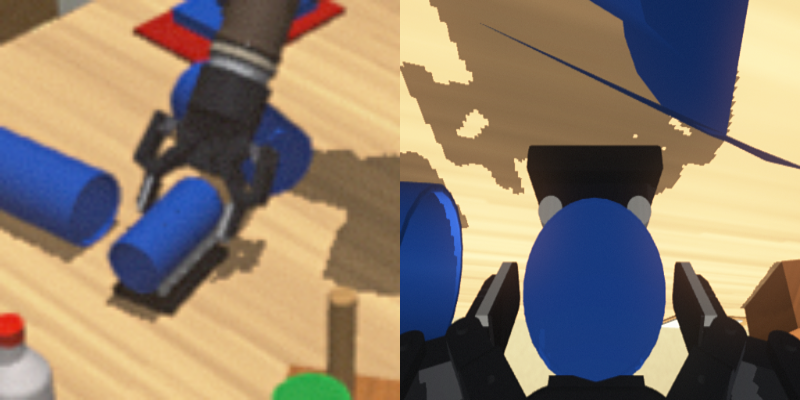

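The beaker sits centred between the open fingers, with the cradle rails clear. I'll close, lift a little and check.

Run:
```python
from h import *
np.set_printoptions(precision=4,suppress=True)
sg=-1;phi=35
bot.gripper_to(0.0,60);o=bot.get_obs();print(o['width'],o['grip_force'],o['contact_force'])
p,R=bpose(BB+.15*Z,az(BA),Z,sg);bot.line_to(p,feed=.12,rotation=R)
bot.hold(.1);o=bot.get_obs();print(o['width'],o['contact_force'],o['t'])
bot.move_pose(*bpose([.47,-.22,.335],-Z,-az(phi),sg))
p,R=bpose(TIP+.155*Z,-Z,-az(phi),sg);bot.line_to(p,feed=.12,rotation=R)
bot.hold(.2);o=bot.get_obs();print(o['width'],o['eef_pos'],p,o['t'])
ims=[]
for c in('scene','top'):
    im=snap(c);print(c,[(round(x['confidence'],2),world(c,x['xyz'])*1000) for n in('beaker','beaker_floor') for x in bot.mark_of(c,n)])
    u=proj(c,TIP).astype(int);s=75 if c=='scene' else 45;y=max(u[1]-(30 if c=='scene' else 0),s);ims.append(cv2.resize(im[y-s:y+s,u[0]-s:u[0]+s],(400,400)))
cv2.imwrite('pics/over.png',np.hstack(ims))
```

```text
0.05970503516078362 63.72011021710932 [-2.6606 -0.6245  4.3823]
0.059527159185823075 [ 0.3121 -0.2809 -1.5764] 26.0
0.05952160783961838 [ 0.5776 -0.0264  0.2916] [np.float64(0.5775599270988288), np.float64(-0.025954925520511388), np.float64(0.2916152236891497)] 30.65
scene [(0.97, array([ 542.2338, -580.0721,   40.4549])), (0.88, array([ 329.5951, -335.1925,   42.053 ])), (0.73, array([565.4411, -36.5235, 333.2995])), (0.97, array([ 541.5521, -567.9473,   40.884 ])), (0.72, array([563.2508, -34.9855, 331.5228])), (0.68, array([ 321.2379, -338.0945,   40.8382]))]
top [(0.94, array([ 322.5617, -335.9762,   37.3746])), (0.78, array([ 536.3558, -577.6223,   44.0117])), (0.65, array([561.6052, -36.3599, 335.9974])), (0.97, array([ 533.2358, -571.371 ,   41.232 ])), (0.66, array([ 319.9902, -341.4478,   38.9138])), (0.52, array([562.728 , -33.7855, 329.5219]))]
```

View pics/over.png

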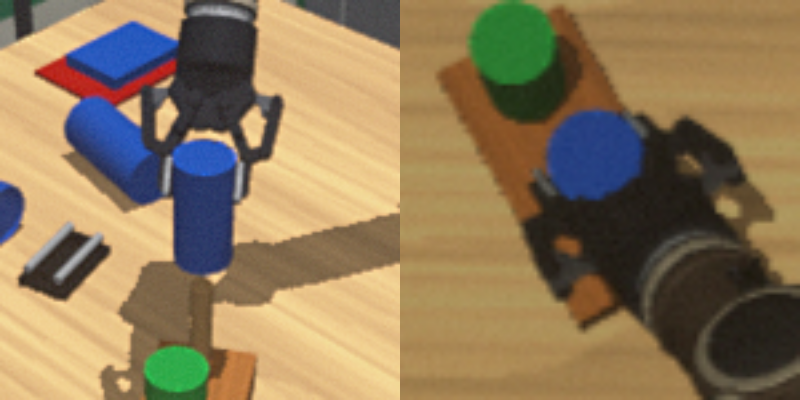

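The beaker is mouth down, vertical and centred over the post. The marks put its axis within about 2 mm of the tip. Now I'll lower it until it touches.

Run:
```python
from h import *
np.set_printoptions(precision=4,suppress=True)
sg=-1;phi=35
p,R=bpose(TIP+.02*Z,-Z,-az(phi),sg);print(bot.line_to(p,feed=.1,rotation=R,stop_force=8))
p,R=bpose(TIP-.006*Z,-Z,-az(phi),sg);print(bot.line_to(p,feed=.012,rotation=R,stop_force=3))
bot.hold(.1);o=bot.get_obs();print(o['eef_pos'],p,o['contact_force'],o['t'],'bottom-tip',o['eef_pos'][2]-p[2]-.006)
bot.gripper_to(0.07);bot.hold(.3);bot.gripper_to(0.085)
T=tcp();bot.line_to(list(T[:3,3]-.14*T[:3,2]),feed=.1)
bot.hold(.3)
ims=[]
for c in('scene','top'):
    im=snap(c);print(c,[(n,round(x['confidence'],2),world(c,x['xyz'])*1000) for n in('beaker','beaker_floor') for x in bot.mark_of(c,n)])
    u=proj(c,TIP).astype(int);s=75 if c=='scene' else 45;y=max(u[1],s);ims.append(cv2.resize(im[y-s:y+s,u[0]-s:u[0]+s],(400,400)))
cv2.imwrite('pics/hung.png',np.hstack(ims));o=bot.get_obs();print(o['t'],o['contact_force'],o['width'])
```

```text
False
True
[ 0.5777 -0.0258  0.1412] [np.float64(0.5775599270988288), np.float64(-0.025954925520511388), np.float64(0.13061522368914977)] [ 0.0041 -0.8059  5.6407] 33.8417 bottom-tip 0.004588283078908134
scene [('beaker', 0.77, array([ 543.5831, -582.0724,   38.6919])), ('beaker', 0.59, array([ 328.977 , -333.7372,   43.2981])), ('beaker_floor', 0.9, array([562.6205, -34.3639, 180.3981])), ('beaker_floor', 0.87, array([ 322.8747, -339.2689,   37.2407])), ('beaker_floor', 0.72, array([ 541.8259, -573.6859,   42.7153]))]
top [('beaker', 0.87, array([558.8919, -36.7253, 188.3454])), ('beaker', 0.78, array([ 535.6814, -574.0271,   42.7235])), ('beaker', 0.76, array([ 323.9252, -335.1602,   39.435 ])), ('beaker_floor', 0.92, array([ 320.7816, -341.4624,   43.3028])), ('beaker_floor', 0.89, array([ 532.9022, -574.7067,   44.8901])), ('beaker_floor', 0.86, array([564.3545, -34.8401, 180.2512]))]
36.8583 [-0.1823 -0.0033  0.8981] 0.08489436011815725
```

View pics/hung.png

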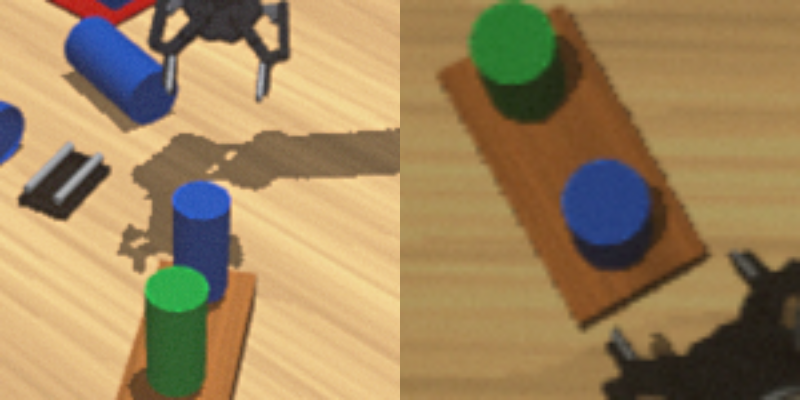

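The blue beaker hangs straight on the post, parallel to the green one. Its floor reads 180 mm, right at the post top, and the gripper is clear. Handing in.

```bash
python3 -c "
from h import *
bot.hold(0.5);print(bot.sign_off())"
```

```text
the job is handed in; nothing more can be done
None
```

The post is seated in the bore, the blue beaker hangs straight and mouth down on it, both are let go, and the job was handed in at about 37 s of the 72 s; the hand-in call returned no verdict.

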